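# Grease the bearing through its tilted nipple with a push gun

### The job

Lift the push-type grease gun out of its stand and press its coupler squarely, in line with the leaning grease nipple of the bearing, until it snaps home; then push the barrel further along the same line until its spring stroke is fully home. Finish while still gripping the gun and holding that stroke home, and leave the other things on the bench where they are.

Things in the scene. Friction and masses are not known exactly. Their poses are not given: they have to be found in the camera images.
- gun: Push grease gun, a steel body of revolution, 198 mm long, about 0.46 kg, standing coupler down in its stand. Origin: centre of the coupler's mouth with the stroke out; z up the barrel. Along z: coupler 0-39 mm (33 mm wide), tube to 70 (16 wide), nose to 80 (40), collar to 88 (52, rests on the stand's rim), smooth barrel of 42 mm diameter 88-198 mm. Grip 155 to 170 mm up, fingers along the barrel.
- coupler_mouth (a point): Centre of the coupler's mouth, with the gun's axes (z up the barrel), riding on the stroke. Flared, 24 mm wide; four spring jaws whose lips, 5.5 mm inside on a 12 mm circle, spring open 2 mm each over the nipple's ball at about 8 N. Once snapped, the mouth is 11 mm below the ball's centre along the nipple's axis and a rubber seal inside rests on the ball.
- coupler (a joint): Stroke of the gun in m: how far tube and coupler have slid into the barrel, 0 (out) to 0.016 (home). The spring pushes back with about 11 N at first and about 18 N when home, more than the jaws need, so they snap before the stroke goes in. It springs out again when the push is eased.
- nipple: Steel grease nipple, 16 mm ball head on a 9 mm neck above a 19 mm hexagon that begins 14.5 mm below the ball's centre. Fixed to the bearing, on the robot's side of its housing, leaning 35 degrees from the vertical. Origin: centre of the ball, about 112 mm above the bench; z points outward along the nipple's axis.
- bearing: Grey cast pillow-block bearing with a stub shaft and a small gear on it, bolted to a dark base plate of 200 x 140 mm, fixed to the bench. Origin under the plate's centre; z up; the nipple leans towards its -x. Housing top 102 mm above the bench, shaft along y, 58 mm up.
- stand: Gun stand, fixed to the bench: a dark pipe stub, 58 mm outside and 44 mm inside diameter, on a 110 mm square plate; its rim is 92 mm above the bench. Origin under its centre. The gun must be lifted 80 mm straight up to clear it.
- hammer: Bystander: hammer lying at the back. Origin at its underside.
- spanner: Bystander: steel spanner lying between the stand and the bearing.
- race: Bystander: steel bearing race, 72 mm wide, 18 mm high, lying flat in front.
- pinion: Bystander: loose dark gear, 90 mm wide, 34 mm high, lying flat on the left.
- tin: Bystander: closed steel tin, 74 mm wide, 115 mm high, standing on the right.
- drift: Bystander: dark steel drift, 16 mm by 150 mm, lying at the back.
- parts_tray: Bystander: aluminium tray, 180 x 110 x 35 mm, with a brass bush in it, on the right.
Mind the look-alikes: they are no part of the job. Leave any green or yellow look-alike of the gun alone.

How it is judged:
On the way, in this order (a step that is already met when the one before it is completed fails the run):
1. the gun is lifted clear of its stand in the gripper (contact force between gun and the fingers above 2 N and contact force between gun and stand below 0.5 N and height (world z) of gun above 0.095 m), for 0.1 s.
2. the coupler is snapped onto the nipple, square to it (z of coupler_mouth in the frame of nipple between -0.0145 and -0.008 m and distance between coupler_mouth and nipple below 0.015 m and angle between the z axis of coupler_mouth and the z axis of nipple, either way round below 0.14 rad), for 0.1 s.
At the end, for the whole second after the job is handed in: Coupler snapped over the ball (mouth 8 to 14.5 mm below the ball's centre along the nipple's axis, within 15 mm of it), in line with the nipple within 8 degrees, stroke at least 12.5 of 16 mm in, the fingers still gripping the gun and pressing it on the nipple with over 5 N, clear of the stand (all of step 2 and value of joint coupler above 0.0125 m and contact force between gun and the fingers above 2 N and contact force between gun and nipple above 5 N and contact force between gun and stand below 0.5 N); the arm keeps its last pose, push and grip.
It fails at once if a bystander is shifted by more than 30 mm (distance of any of hammer, spanner, race, pinion, tin, drift, parts_tray from where it was at the start of the episode above 0.03 m).
It also fails if it takes over 40 s, if anything falls off the work surface, if the arm or the gripper's body presses on something with over 40 N, if the wrist force passes 120 N, or if a joint passes its speed limit or range.

### The arm

A 6-joint arm with a two-finger parallel gripper is mounted at the origin on the work surface. World frame = base frame: x ahead of the robot, y to its left, z up, the work surface at z = 0. Lengths are in m, angles in rad, forces in N, time in s.
With the tool pointing down it reaches from about 0.25 to 0.775 m from the base axis. Payload 4 kg.
Tool frame: the origin (TCP) lies midway between the tips of the shut fingers; the grasp point (between the pads) lies 19 mm behind it; z points along the fingers, y is the line along which they close (so a half turn about z gives the same grasp; the last joint's range is limited). The gripper opens to 94 mm and grips with 3 to 60 N. Pads are 16 mm wide; open, the fingers measure 119 mm over their backs; the gripper's body (75 mm by 177 mm) begins 78 mm behind the grasp point.
Start: joints at [-1.451, 0.087, 1.371, -0, 1.684, -0.103], TCP at [0.122, -0.536, 0.206] pointing down, gripper open.
Joint ranges: [-3.1, 3.1], [-0.76, 2.03], [0.27, 2.55], [-1.08, 4.22], [0.17, 2.65], [-2.57, 2.57]. Speed limits (rad/s): [2.79, 2.79, 3.14, 3.14, 3.14, 3.14].

### API

Orientations are given as [roll, pitch, yaw] about the fixed x, y, z axes, in that order (R = Rz(yaw) Ry(pitch) Rx(roll)).
In Python, from bench import get_obs, snapshot, close_job gives the robot as it stands. The module is installed in compiled form; this text tells all that it offers.
- The arm moves only by the tool drive_tool, never from a script. Its argument "commands" is a list of rows, each a list of 6 numbers: the shift along the tool's x, y, z in units of 0.04 m (1.0 is 0.04 m), then the turn, a rotation vector about the tool's x, y, z in units of 0.1 rad (1.0 is 0.1 rad). In form: [[dx, dy, dz, wx, wy, wz], ...]. A call has 1 to 20 rows; each row shifts and turns the commanded pose from where the row before left it, along the tool's axes as they then stand; what a row does not reach is not made up. A row lasts 1/8 s, in which the tool goes at most 62.5 mm and 10.7 degrees, less where a joint would pass 70% of its speed; a pose out of reach is approached as far as the arm can. A call with a number of a shift or a turn outside -1 to 1 is refused whole. A call with a gripper value outside its range is refused whole. "gripper" is the closure, from 0 (fully open) to 1 (shut), set as the call begins (left out, the last holds). The fingers move at their own pace and stop on an object; the grip force is fixed at half the most. Time passes only in rows, so rows that do not move let the fingers close. It gives the time, the measured TCP pose, the force, the opening and the grip force at its end, in the units of the state.
- get_obs(): the state, without advancing time (a new reading comes with each control period).
- snapshot(name): name is "scene" or "side" or "wrist"; returns a dict with "image" (420x560x3 uint8, blue, green, red), "range_z" (420x560 float32, m along the optical axis (not along the pixel's ray), 0 where there is no reading), "fx", "fy", "cx", "cy" (pixels), "rvec" (rotation vector, rad) and "tvec" (3), from world to camera coordinates, as OpenCV has them. Camera axes: x right, y down, z forward; pixel columns grow to the right and rows downward; lengths in m; the calibration is good to about 2 mm. The wrist camera is an equidistant fisheye: a pixel r from the principal point sees the ray r / f radians off the axis. A picture is of the moment at which its call begins.
- close_job(): hands the job in; it is judged then, once.
The state is a dict: "time": time; "joint_positions": joint angles; "qvel": joint speeds; "joint_torque": joint torques, N m; "tool_pos": TCP position; "ee_rot": TCP orientation; "wrist_force": force on the tool from outside, world axes, zero at the start; "wrist_torque": the same for the moment, N m; "width": finger opening in m; "finger_force": force on a finger pad.
Only numpy, scipy, OpenCV 4.12 (cv2) and the standard library are available. Lean on these libraries where they do the work, as an engineer would, in place of code of your own. Each camera call takes 0.05 s, during which the arm holds its last target. There are 200 camera calls.

## Working session

There is one attempt and no reset: what is moved stays moved. The work goes in short steps, Python scripts to look and compute and a tool call to move; the robot and the scene stay as the last step left them, time stands still between calls to the robot, and variables do not carry over. Pictures are saved under pics/ and viewed, at most 10 in all, crops included, and the job is handed in when it is done.

Besides the shell and the picture viewer there is one more tool, called after "Call:" by a JSON object that holds its "fn" and its "kwargs", one argument or row to a line. drive_tool: Moves the arm, as the interface text tells. Its arguments: {"type":"object","properties":{"commands":{"type":"array"},"gripper":{"type":"number"}},"required":["commands"]}

```bash
mkdir -p pics; cat > h.py <<'E'
import numpy as np,cv2
from scipy.spatial.transform import Rotation as R
from bench import get_obs,snapshot,close_job
def pts(s):
    "world xyz per pixel from range_z (pinhole)"
    z=s["range_z"].astype(float);v,u=np.indices(z.shape)
    c=np.stack([(u-s["cx"])/s["fx"]*z,(v-s["cy"])/s["fy"]*z,z],-1)
    Rm=cv2.Rodrigues(np.array(s["rvec"],float))[0]
    w=(c-np.array(s["tvec"]).ravel())@Rm
    w[z<=0]=np.nan
    return w
E
python3 - <<'E'
from h import *
for n in("scene","side"):
    s=snapshot(n);cv2.imwrite(f"pics/{n}0.png",s["image"]);np.savez(f"{n}0.npz",**s)
    Rm=cv2.Rodrigues(np.array(s["rvec"],float))[0];print(n,s["fx"],s["cx"],s["cy"],-Rm.T@np.ravel(s["tvec"]),Rm[2])
print(get_obs())
E
```

```text
scene 397.3071056352762 278.34377934741565 207.37008810593122 [ 1.44262267 -0.22372112  0.90098207] [-0.71269449  0.17714952 -0.67873751]
side 452.8376639050612 272.13174311944346 211.31543972980174 [0.41082158 0.74239501 1.03030372] [ 0.15459804 -0.620545   -0.76878043]
{'time': 0.1, 'joint_positions': array([-1.45109208e+00,  8.78772818e-02,  1.37208986e+00, -2.26992459e-05,
        1.68361802e+00, -1.03081197e-01]), 'qvel': array([-0.00041965, -0.00054588, -0.00345931,  0.00036023,  0.00052966,
        0.00079884]), 'joint_torque': array([ 1.68550763e-03, -3.41251624e+01, -3.03301942e+01,  7.18987989e-02,
        3.04580445e-02, -9.91011348e-05]), 'tool_pos': array([ 0.12145877, -0.53590929,  0.20443005]), 'ee_rot': array([-3.13960840e+00, -1.82585923e-04,  2.22782726e-01]), 'wrist_force': array([-1.11249755, -0.04893651, -0.64409968]), 'wrist_torque': array([-0.00119681, -0.01303651, -0.03017571]), 'finger_force': 0.0, 'width': 0.09434454894020958}
```

View pics/scene0.png

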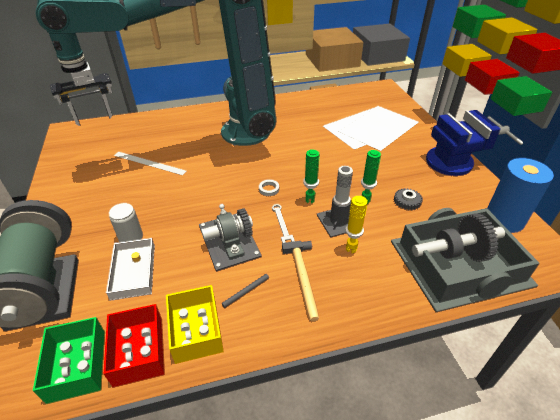

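View pics/side0.png

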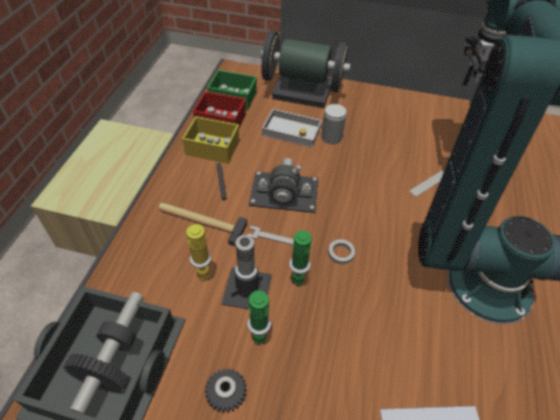

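Scene view: the steel gun in its dark stand is at (343,195). Look-alikes are green at (312,168) and (372,168), and yellow at (356,218). In the side view the gun is at (246,262), greens at (301,255) and (260,315), yellow at (199,248). I choose the bare steel one in the stand. The bearing is at scene (230,235) and side (286,185), with the nipple near (222,209) and (288,165).

```bash
python3 - <<'E'
from h import *
ims=[]
for n,(a,b,c,d) in(("scene",(190,195,270,275)),("side",(240,145,330,215)),("scene",(295,140,395,260))):
    s=dict(np.load(f"{n}0.npz"));im=s["image"][b:d,a:c]
    ims.append(cv2.resize(im,None,fx=4,fy=4,interpolation=cv2.INTER_CUBIC))
H=max(i.shape[0] for i in ims)
o=np.hstack([cv2.copyMakeBorder(i,0,H-i.shape[0],0,0,cv2.BORDER_CONSTANT) for i in ims])
cv2.imwrite("pics/crop.png",cv2.resize(o,None,fx=.74,fy=.74));print(o.shape)
# point clouds
for n in("scene","side"):
    s=dict(np.load(f"{n}0.npz"));w=pts(s);hsv=cv2.cvtColor(s["image"],cv2.COLOR_BGR2HSV)
    box=lambda P,lo,hi:(P[...,2]>lo)&(P[...,2]<hi)
    near=(np.abs(w[...,0]-.55)<.35)&(np.abs(w[...,1])<.4)
    # clusters of tall things
    m=(near&(w[...,2]>.14)&(w[...,2]<.26)).astype(np.uint8)
    k,l,st,_=cv2.connectedComponentsWithStats(m)
    for i in range(1,k):
        if st[i,4]>15:
            q=w[l==i];print(n,"tall",st[i],np.median(q,0).round(3),q.min(0).round(3),q.max(0).round(3),np.median(hsv[l==i],0))
    for nm,(a,b,c,d) in (("bear",(190,195,270,275) if n=="scene" else (240,145,330,215)),):
        W=w[b:d,a:c].reshape(-1,3)
        for lo,hi in((.07,.09),(.09,.104),(.104,.14)):
            q=W[(W[:,2]>lo)&(W[:,2]<hi)]
            if len(q):print(n,nm,lo,len(q),np.median(q,0).round(3),q.min(0).round(3),q.max(0).round(3))
E
```

```text
(480, 1080, 3)
scene tall [ 239   94   38   36 1031] [0.214 0.013 0.201] [ 0.2   -0.048  0.14 ] [0.227 0.081 0.26 ] [86. 54. 60.]
scene tall [306 149  14  23 276] [0.506 0.118 0.18 ] [0.47  0.102 0.14 ] [0.516 0.144 0.204] [ 67.  216.5  99.5]
scene tall [365 150  16  22 287] [0.556 0.295 0.179] [0.526 0.281 0.14 ] [0.567 0.322 0.202] [ 67. 218.  99.]
scene tall [336 166  17  27 364] [0.625 0.175 0.187] [0.592 0.16  0.14 ] [0.634 0.201 0.215] [ 23.  23. 106.]
scene tall [350 196  18  26 363] [0.746 0.168 0.184] [0.713 0.153 0.14 ] [0.757 0.194 0.202] [ 24. 255. 174.]
scene bear 0.07 396 [ 0.619 -0.164  0.078] [ 0.558 -0.246  0.07 ] [ 0.648 -0.098  0.09 ]
scene bear 0.09 313 [ 0.606 -0.167  0.097] [ 0.567 -0.197  0.09 ] [ 0.636 -0.107  0.104]
scene bear 0.104 31 [ 0.569 -0.178  0.113] [ 0.559 -0.186  0.104] [ 0.583 -0.171  0.12 ]
side tall [420 193  22  72 805] [0.212 0.039 0.199] [ 0.2  -0.04  0.14] [0.221 0.085 0.26 ] [90. 54. 36.]
side tall [187 225  20  28 458] [0.727 0.187 0.192] [0.711 0.157 0.14 ] [0.752 0.199 0.205] [ 25.  153.  126.5]
side tall [293 230  19  30 454] [0.49  0.137 0.19 ] [0.47  0.104 0.14 ] [0.512 0.148 0.205] [ 65. 136.  93.]
side tall [236 235  19  33 527] [0.607 0.195 0.2  ] [0.59  0.165 0.14 ] [0.63  0.206 0.218] [21. 12. 78.]
side tall [249 291  21  30 530] [0.541 0.315 0.196] [0.522 0.285 0.141] [0.564 0.326 0.205] [ 65. 138. 114.]
side bear 0.07 425 [ 0.598 -0.145  0.079] [ 0.553 -0.248  0.07 ] [ 0.645 -0.094  0.09 ]
side bear 0.09 360 [ 0.598 -0.154  0.098] [ 0.563 -0.193  0.09 ] [ 0.635 -0.103  0.104]
side bear 0.104 50 [ 0.569 -0.173  0.109] [ 0.557 -0.185  0.104] [ 0.611 -0.106  0.121]
```

View pics/crop.png

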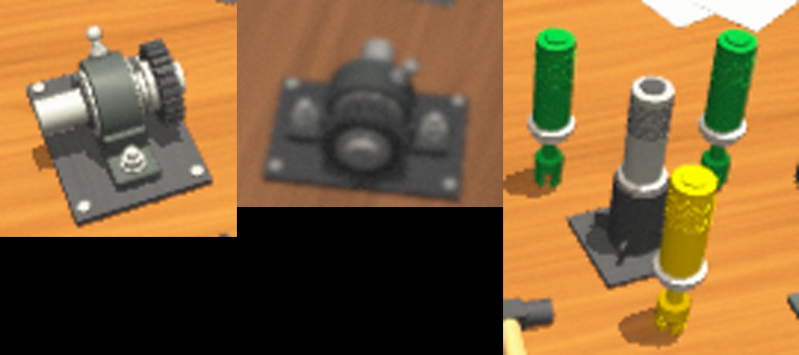

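The crop confirms the bare steel gun (hollow top) in the dark stand; the other three are coloured. The nipple ball is at scene ≈(222,206) and side ≈(298,167). Next I work out the exact ball position, bearing yaw and gun axis.

```bash
cat >> h.py <<'E'
def ray(s,u,v):
    Rm=cv2.Rodrigues(np.array(s["rvec"],float))[0];o=-Rm.T@np.ravel(s["tvec"])
    d=Rm.T@np.array([(u-s["cx"])/s["fx"],(v-s["cy"])/s["fy"],1]);return o,d/np.linalg.norm(d)
def cross(r1,r2):
    A=np.stack([r1[1],-r2[1]],1);t=np.linalg.lstsq(A,r2[0]-r1[0],rcond=None)[0]
    p,q=r1[0]+t[0]*r1[1],r2[0]+t[1]*r2[1];return (p+q)/2,np.linalg.norm(p-q)
def plane(r,z): return r[0]+r[1]*(z-r[0][2])/r[1][2]
E
python3 - <<'E'
from h import *
S={n:dict(np.load(f"{n}0.npz")) for n in("scene","side")}
rs=[]
for n,(cu,cv) in(("scene",(222,206)),("side",(298,167))):
    s=S[n];w=pts(s);z0=w[...,2]
    v,u=np.indices(z0.shape);m=(abs(u-cu)<9)&(abs(v-cv)<9)&(z0>.106)&(z0<.125)&(np.abs(w[...,0]-.569)<.02)&(np.abs(w[...,1]+.178)<.02)
    c=u[m].mean(),v[m].mean()
    print(n,m.sum(),u[m].min(),u[m].max(),v[m].min(),v[m].max(),c)
    q=w[m]; p=np.linalg.lstsq(np.c_[2*q,np.ones(len(q))],(q**2).sum(1),rcond=None)[0]
    print(" sphere",p[:3],np.sqrt(p[3]+p[:3]@p[:3]), " mean+5mm",q.mean(0)+ray(s,*c)[1]*.0055)
    print(" range list",np.c_[u[m],v[m],(q*1000).round()].astype(int).tolist() if n=="scene" else "")
    print(" onplane .112",plane(ray(s,*(cu,cv)),.112))
    rs.append(ray(s,cu,cv))
print("tri",cross(*rs))
bs=[(37,90),(83,206),(197,171)];P=[plane(ray(S["scene"],190+a/2.96,195+b/2.96),.015) for a,b in bs]
bd=[(291,84),(273,165),(449,184),(459,100)];Q=[plane(ray(S["side"],240+(a-237)/2.96,145+b/2.96),.015) for a,b in bd]
print("scene bolts",np.round(P,4).tolist());print("side bolts",np.round(Q,4).tolist())
# gun: circle fit to top edge of range (both views) by barrel side points
for n in S:
    w=pts(S[n]).reshape(-1,3)
    for lo,hi in((.13,.16),(.16,.2)):
        q=w[(np.hypot(w[:,0]-.612,w[:,1]-.183)<.035)&(w[:,2]>lo)&(w[:,2]<hi)]
        p=np.linalg.lstsq(np.c_[2*q[:,:2],np.ones(len(q))],(q[:,:2]**2).sum(1),rcond=None)[0]
        print(n,lo,len(q),p[:2].round(4),np.sqrt(p[2]+p[:2]@p[:2]).round(4))
    q=w[(np.hypot(w[:,0]-.612,w[:,1]-.183)<.03)&(w[:,2]>.2)];print(n,np.percentile(q[:,2],[5,50,95]),(q.min(0)+q.max(0))/2)
E
```

```text
scene 27 219 224 204 210 (np.float64(221.66666666666666), np.float64(206.44444444444446))
 sphere [ 0.56654232 -0.17719785  0.11178415] 0.007560125086656953  mean+5mm [ 0.56433662 -0.17746729  0.11009082]
 range list [[220, 204, 560, -181, 117], [221, 204, 564, -178, 120], [222, 204, 559, -175, 114], [223, 204, 560, -172, 115], [220, 205, 568, -182, 120], [221, 205, 566, -179, 117], [222, 205, 568, -176, 119], [223, 205, 569, -173, 119], [219, 206, 567, -185, 116], [220, 206, 567, -182, 116], [221, 206, 571, -180, 118], [222, 206, 571, -177, 118], [223, 206, 569, -174, 115], [224, 206, 567, -171, 113], [219, 207, 568, -186, 113], [220, 207, 569, -183, 113], [221, 207, 571, -180, 114], [222, 207, 570, -177, 113], [223, 207, 571, -174, 113], [224, 207, 567, -171, 109], [220, 208, 569, -183, 110], [221, 208, 571, -180, 111], [222, 208, 572, -178, 111], [223, 208, 572, -175, 110], [222, 209, 571, -178, 106], [223, 209, 572, -175, 106], [224, 210, 577, -173, 106]]
 onplane .112 [ 0.56479057 -0.17634389  0.112     ]
side 32 293 301 165 170 (np.float64(298.125), np.float64(167.9375))
 sphere [ 0.5672554  -0.17588748  0.11143922] 0.009364358226222799  mean+5mm [ 0.56631107 -0.17714134  0.11048266]
 range list 
 onplane .112 [ 0.56724994 -0.17924835  0.112     ]
tri (array([ 0.56698643, -0.17664836,  0.11425973]), np.float64(0.0005550436361414931))
scene bolts [[0.5304, -0.2433, 0.015], [0.6996, -0.2186, 0.015], [0.685, -0.1032, 0.015]]
side bolts [[0.6972, -0.2144, 0.015], [0.6827, -0.1003, 0.015], [0.5073, -0.1244, 0.015], [0.5212, -0.2407, 0.015]]
scene 0.13 111 [0.6123 0.1809] 0.0194
scene 0.16 159 [0.6125 0.1808] 0.0194
scene [0.20122361 0.20858304 0.21273373] [0.61291362 0.18020924 0.20732233]
side 0.13 124 [0.6108 0.1833] 0.0202
side 0.16 181 [0.6111 0.1834] 0.0204
side [0.20251066 0.21061452 0.2146881 ] [0.61031879 0.18468744 0.2088297 ]
```

Ball ≈(0.566,−0.177,0.112), bearing yaw ≈8°, gun axis ≈(0.612,0.182). These agree with the given heights and sizes. First move: raise and turn to yaw 1.71, so the fingers close in the lean plane.

Call:
{"fn": "drive_tool", "kwargs": {
  "commands": [
    [0, 0, -0.21, 0, 0, -0.99],
    [0, 0, -0.21, 0, 0, -0.99],
    [0, 0, -0.21, 0, 0, -0.99],
    [0, 0, -0.21, 0, 0, -0.99],
    [0, 0, -0.21, 0, 0, -0.99],
    [0, 0, -0.21, 0, 0, -0.99],
    [0, 0, -0.21, 0, 0, -0.99],
    [0, 0, -0.21, 0, 0, -0.99],
    [0, 0, -0.21, 0, 0, -0.99],
    [0, 0, -0.21, 0, 0, -0.99],
    [0, 0, -0.21, 0, 0, -0.99],
    [0, 0, -0.21, 0, 0, -0.99],
    [0, 0, -0.21, 0, 0, -0.99],
    [0, 0, -0.21, 0, 0, -0.99],
    [0, 0, -0.21, 0, 0, -0.99]
  ],
  "gripper": 0
}}

```text
time: 1.98
tool_pos: [0.1215, -0.5362, 0.3311]
ee_rot: [3.142, -0.001, 1.711]
wrist_force: [0.8, 0.2, 0.7]
width: 0.0939
finger_force: 0.0
```

Call:
{"fn": "drive_tool", "kwargs": {
  "commands": [
    [0.89, 0.81, 0, 0, 0, 0],
    [0.89, 0.81, 0, 0, 0, 0],
    [0.89, 0.81, 0, 0, 0, 0],
    [0.89, 0.81, 0, 0, 0, 0],
    [0.89, 0.81, 0, 0, 0, 0],
    [0.89, 0.81, 0, 0, 0, 0],
    [0.89, 0.81, 0, 0, 0, 0],
    [0.89, 0.81, 0, 0, 0, 0],
    [0.89, 0.81, 0, 0, 0, 0],
    [0.89, 0.81, 0, 0, 0, 0],
    [0.89, 0.81, 0, 0, 0, 0],
    [0.89, 0.81, 0, 0, 0, 0],
    [0.89, 0.81, 0, 0, 0, 0],
    [0.89, 0.81, 0, 0, 0, 0],
    [0.89, 0.81, 0, 0, 0, 0],
    [0.89, 0.81, 0, 0, 0, 0],
    [0.89, 0.81, 0, 0, 0, 0],
    [0, 0, 0, 0, 0, 0],
    [0, 0, 0, 0, 0, 0]
  ]
}}

```text
time: 4.35
tool_pos: [0.5842, 0.1379, 0.3309]
ee_rot: [-3.14, 0.001, 1.708]
wrist_force: [0.1, -0.4, 0.5]
width: 0.0939
finger_force: 0.0
```

Call:
{"fn": "drive_tool", "kwargs": {
  "commands": [
    [0.5, 0.42, 0, 0, 0, 0],
    [0.5, 0.42, 0, 0, 0, 0],
    [0, 0, 0.5, 0, 0, 0],
    [0, 0, 0.5, 0, 0, 0],
    [0, 0, 0.5, 0, 0, 0],
    [0, 0, 0, 0, 0, 0]
  ]
}}

```text
time: 5.1
tool_pos: [0.6112, 0.1809, 0.2702]
ee_rot: [-3.138, 0.001, 1.706]
wrist_force: [0.1, 0.2, -0.9]
width: 0.0939
finger_force: 0.0
```

```bash
python3 - <<'E'
from h import *
s=snapshot("wrist");cv2.imwrite("pics/w1.png",s["image"]);print(s["fx"],s["cx"],s["cy"])
Rm=cv2.Rodrigues(np.array(s["rvec"],float))[0];o=-Rm.T@np.ravel(s["tvec"]);print(o,Rm[2],get_obs()["tool_pos"])
# fisheye point cloud
z=s["range_z"].astype(float);v,u=np.indices(z.shape);a=(u-s["cx"])/s["fx"];b=(v-s["cy"])/s["fy"];t=np.hypot(a,b);k=np.tan(t)/np.maximum(t,1e-9)
w=(np.stack([a*k*z,b*k*z,z],-1)-np.ravel(s["tvec"]))@Rm;w[(z<=0)|(t>1.4)]=np.nan
for lo,hi in((.195,.225),(.1,.19)):
  q=w[(np.hypot(w[...,0]-.612,w[...,1]-.182)<.045)&(w[...,2]>lo)&(w[...,2]<hi)]
  if len(q):print(len(q),np.median(q,0),q.min(0),q.max(0),(q.min(0)+q.max(0))/2)
E
```

```text
325.19226210127806 279.19199976689333 209.81577755508673
[0.60138949 0.25227705 0.44963726] [ 0.02964979 -0.24577171 -0.96887417] [0.6117199  0.1812054  0.27172316]
2332 [0.60922953 0.18747306 0.2104061 ] [0.58844639 0.16462594 0.19501535] [0.6303952  0.20605976 0.21542712] [0.6094208  0.18534285 0.20522124]
677 [0.60735006 0.20351295 0.13929483] [0.58475319 0.17823134 0.10000051] [0.6346746  0.20919779 0.18990788] [0.60971389 0.19371457 0.1449542 ]
```

View pics/w1.png

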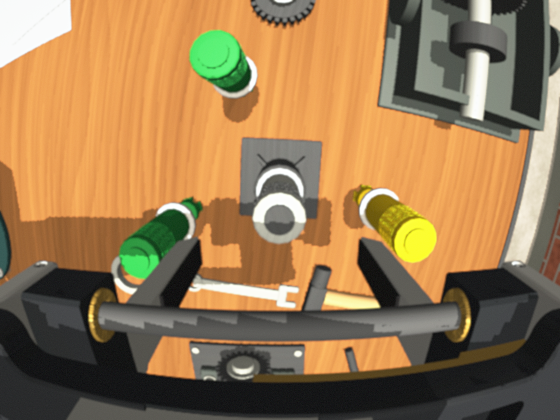

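Wrist view: the gun top at (279,215) sits midway between the fingers, with the green and yellow look-alikes outside them at (140,255) and (413,240). I descend, then close.

Call:
{"fn": "drive_tool", "kwargs": {
  "commands": [
    [0.05, 0, 0.4, 0, 0, 0],
    [0, 0, 0.5, 0, 0, 0],
    [0, 0, 0.5, 0, 0, 0],
    [0, 0, 0.5, 0, 0, 0],
    [0, 0, 0.5, 0, 0, 0],
    [0, 0, 0.4, 0, 0, 0],
    [0, 0, 0, 0, 0, 0]
  ]
}}

```text
time: 6.02
tool_pos: [0.6112, 0.1843, 0.1577]
ee_rot: [-3.138, 0.0, 1.708]
wrist_force: [0.4, -0.2, -0.0]
width: 0.0937
finger_force: 0.0
```

Call:
{"fn": "drive_tool", "kwargs": {
  "commands": [
    [0, 0, 0, 0, 0, 0],
    [0, 0, 0, 0, 0, 0],
    [0, 0, 0, 0, 0, 0],
    [0, 0, 0, 0, 0, 0],
    [0, 0, 0, 0, 0, 0],
    [0, 0, 0, 0, 0, 0]
  ],
  "gripper": 1
}}

```text
time: 6.78
tool_pos: [0.6115, 0.1845, 0.1594]
ee_rot: [-3.14, 0.0, 1.708]
wrist_force: [-2.2, 0.2, 1.4]
width: 0.0414
finger_force: 30.0
```

Call:
{"fn": "drive_tool", "kwargs": {
  "commands": [
    [0, 0, -0.3, 0, 0, 0],
    [0, 0, -0.5, 0, 0, 0],
    [0, 0, -0.5, 0, 0, 0],
    [0, 0, -0.5, 0, 0, 0],
    [0, 0, -0.5, 0, 0, 0],
    [0, 0, -0.5, 0, 0, 0],
    [0, 0, -0.5, 0, 0, 0],
    [0, 0, -0.5, 0, 0, 0],
    [0, 0, -0.5, 0, 0, 0],
    [0, 0, -0.4, 0, 0, 0],
    [0, 0, 0, 0, 0, 0],
    [0, 0, 0, 0, 0, 0]
  ]
}}

```text
time: 8.28
tool_pos: [0.612, 0.1845, 0.3463]
ee_rot: [-3.14, 0.0, 1.708]
wrist_force: [-0.5, -0.1, -3.3]
width: 0.0417
finger_force: 30.0
```

```bash
python3 - <<'E'
from h import *
for n in("side",):
    s=snapshot(n);cv2.imwrite("pics/lift.png",s["image"])
o=get_obs();p=np.mean([get_obs()["tool_pos"] for _ in range(1)],0);print(o["tool_pos"],o["ee_rot"],o["joint_positions"].round(2))
# target: tool z=-u, tool y in lean plane
ball=np.array([.566,-.177,.112]);a=np.radians(35);b=np.radians(8)
u=np.array([-np.sin(a)*np.cos(b),-np.sin(a)*np.sin(b),np.cos(a)])
x=np.array([-np.sin(b),np.cos(b),0]);T=np.stack([x,np.cross(-u,x),-u],1)
R0=R.from_euler("xyz",o["ee_rot"]);rv=(R0.inv()*R.from_matrix(T)).as_rotvec()
h=.146
pre=ball+u*(h+.05)
print("u",u,"rotvec/0.1",rv/.1,"pre",pre,"trans now-tool units",R0.inv().apply(pre-o["tool_pos"])/.04)
E
```

```text
[0.61184791 0.18445982 0.34596519] [-3.13917244e+00  2.83919845e-04  1.70775435e+00] [ 0.2   0.32  0.82 -0.    2.01  0.07]
u [-0.56799443 -0.07982641  0.81915204] rotvec/0.1 [-6.13285456  0.01087138 -0.02499733] pre [ 0.45467309 -0.19264598  0.2725538 ] trans now-tool units [-8.8023642  -5.17527128  1.85031464]
```

View pics/lift.png

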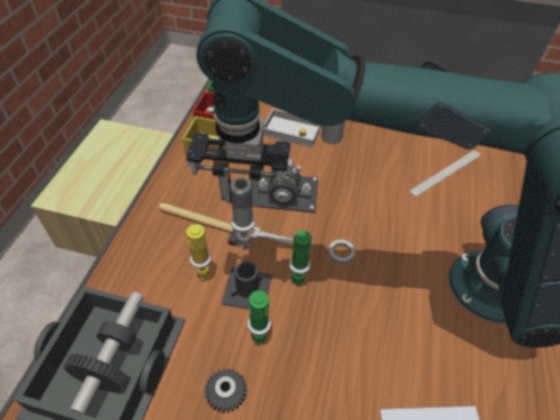

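The side view shows the gun upright and clear of the stand; its bottom end is at (240,240) and the empty stand mouth at (247,270). I move to the nipple side and tilt.

Call:
{"fn": "drive_tool", "kwargs": {
  "commands": [
    [-0.8, -0.47, 0, 0, 0, 0],
    [-0.8, -0.47, 0, 0, 0, 0],
    [-0.8, -0.47, 0, 0, 0, 0],
    [-0.8, -0.47, 0, 0, 0, 0],
    [-0.8, -0.47, 0, 0, 0, 0],
    [-0.8, -0.47, 0, 0, 0, 0],
    [-0.8, -0.47, 0, 0, 0, 0],
    [-0.8, -0.47, 0, 0, 0, 0],
    [-0.8, -0.47, 0, 0, 0, 0],
    [-0.8, -0.47, 0, 0, 0, 0],
    [-0.8, -0.47, 0, 0, 0, 0]
  ]
}}

```text
time: 9.7
tool_pos: [0.4543, -0.1932, 0.3464]
ee_rot: [-3.14, -0.001, 1.708]
wrist_force: [-0.4, 0.3, -4.2]
width: 0.0416
finger_force: 30.0
```

Call:
{"fn": "drive_tool", "kwargs": {
  "commands": [
    [0, 0, 0, -0.6, 0, 0],
    [0, 0, 0, -0.6, 0, 0],
    [0, 0, 0, -0.6, 0, 0],
    [0, 0, 0, -0.6, 0, 0],
    [0, 0, 0, -0.6, 0, 0],
    [0, 0, 0, -0.6, 0, 0],
    [0, 0, 0, -0.6, 0, 0],
    [0, 0, 0, -0.6, 0, 0],
    [0, 0, 0, -0.6, 0, 0],
    [0, 0, 0, -0.73, 0, 0],
    [0, 0, 0, 0, 0, 0],
    [0, 0, 0, 0, 0, 0]
  ]
}}

```text
time: 11.2
tool_pos: [0.4549, -0.1924, 0.347]
ee_rot: [2.531, -0.0, 1.708]
wrist_force: [-0.6, 0.3, -4.3]
width: 0.0415
finger_force: 30.0
```

```bash
cat >> h.py <<'E'
ball=np.array([.566,-.177,.112]);_a=np.radians(35);_b=np.radians(8)
u=np.array([-np.sin(_a)*np.cos(_b),-np.sin(_a)*np.sin(_b),np.cos(_a)])
_x=np.array([-np.sin(_b),np.cos(_b),0]);T=np.stack([_x,np.cross(-u,_x),-u],1)
def go(target):
    o=get_obs();R0=R.from_euler("xyz",o["ee_rot"])
    print(o["time"],o["tool_pos"].round(4),"rot units",((R0.inv()*R.from_matrix(T)).as_rotvec()/.1).round(3),"shift units",(R0.inv().apply(target-o["tool_pos"])/.04).round(3))
E
python3 - <<'E'
from h import *
go(ball+u*(.146+.05));print(get_obs()["joint_positions"].round(2))
E
```

```text
11.2 [ 0.4549 -0.1924  0.347 ] rot units [ 0.002  0.013 -0.025] shift units [-0.007 -1.073  1.519]
[-0.88 -0.4   1.64  0.51  1.55 -0.93]
```

Call:
{"fn": "drive_tool", "kwargs": {
  "commands": [
    [0, -0.27, 0.38, 0, 0, 0],
    [0, -0.27, 0.38, 0, 0, 0],
    [0, -0.27, 0.38, 0, 0, 0],
    [0, -0.27, 0.38, 0, 0, 0],
    [0, 0, 0, 0, 0, 0],
    [0, 0, 0, 0, 0, 0]
  ]
}}

```text
time: 11.95
tool_pos: [0.4553, -0.1926, 0.2738]
ee_rot: [2.528, 0.001, 1.708]
wrist_force: [0.6, -0.4, -3.2]
width: 0.0419
finger_force: 30.0
```

```bash
python3 - <<'E'
from h import *
ims=[]
for n,c in(("scene",(222,206)),("side",(298,167))):
    s=snapshot(n);np.savez(f"{n}1.npz",**s);Rm=cv2.Rodrigues(np.array(s["rvec"],float))[0]
    # expected pixels: mouth & ball
    for h in(0,.05,.13):
        p=Rm@(ball+u*h)+np.ravel(s["tvec"]);print(n,h,s["fx"]*p[0]/p[2]+s["cx"],s["fy"]*p[1]/p[2]+s["cy"])
    x,y=c;ims.append(cv2.resize(s["image"][y-65:y+35,x-50:x+50],None,fx=4,fy=4,interpolation=cv2.INTER_CUBIC))
cv2.imwrite("pics/pre.png",np.hstack(ims))
go(ball+u*(.146+.05))
E
```

```text
scene 0 221.84024762031333 206.30799189875333
scene 0.05 217.51416484092653 189.87710657791916
scene 0.13 210.46274206040678 163.0951134992151
side 0 298.24714136555633 167.61666378807575
side 0.05 309.34946451383814 158.19635193540338
side 0.13 328.3842711382855 142.04533452555995
12.05 [ 0.4553 -0.1928  0.2743] rot units [ 0.034  0.03  -0.011] shift units [ 0.006 -0.037  0.026]
```

View pics/pre.png

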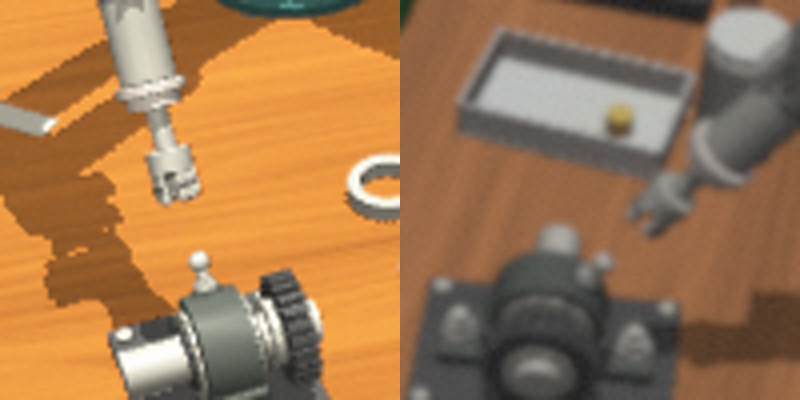

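The picture shows the coupler mouth at scene ≈(217,190) and side ≈(309,157), ball at (222,206) and (298.5,167.5). That is within about 1 px of the expected line. A quick axis fit from range data before pressing.

```bash
python3 - <<'E'
from h import *
from scipy.optimize import least_squares
m=ball+u*.05;X,Y=T[:,0],T[:,1]
def sel(n):
    q=pts(dict(np.load(f"{n}1.npz"))).reshape(-1,3);q=q[~np.isnan(q[:,0])]-m
    l=np.c_[q@X,q@Y,q@u];r=np.hypot(l[:,0],l[:,1])
    A=l[(r<.026)&(l[:,2]>.006)&(l[:,2]<.036)];B=l[(r<.032)&(l[:,2]>.093)&(l[:,2]<.135)];return A,B
D={n:sel(n) for n in("scene","side")}
def res(p,ns):
    o=[]
    for n in ns:
        for q,R0 in zip(D[n],(.0165,.021)):
            c=p[:2]+np.outer(q[:,2],p[2:]);o.append(np.hypot(q[:,0]-c[:,0],q[:,1]-c[:,1])-R0)
    return np.concatenate(o)
for ns in(("scene",),("side",),("scene","side")):
    f=least_squares(res,[0]*4,args=(ns,),loss="soft_l1",f_scale=.002,x_scale=[.001,.001,.01,.01])
    print(ns,[len(q) for n in ns for q in D[n]],"mouth off mm",f.x[:2]*1e3,"tilt deg X,Y",np.degrees(f.x[2:]))
E
```

```text
('scene',) [121, 225] mouth off mm [-3.2769153   1.51119306] tilt deg X,Y [ 0.30201265 -0.29738036]
('side',) [87, 226] mouth off mm [-3.28521512  2.3758593 ] tilt deg X,Y [0.38027274 0.05427809]
('scene', 'side') [121, 225, 87, 226] mouth off mm [-3.23431828  1.80587152] tilt deg X,Y [ 0.40337699 -0.10677859]
```

The axis is in line within 0.5°, with the mouth a few mm off sideways. I correct that by +2.4 mm in tool x and −1.2 mm in y while closing in.

Call:
{"fn": "drive_tool", "kwargs": {
  "commands": [
    [0.06, -0.03, 0.15, 0, 0, 0],
    [0, 0, 0.2, 0, 0, 0],
    [0, 0, 0.2, 0, 0, 0],
    [0, 0, 0.2, 0, 0, 0],
    [0, 0, 0.15, 0, 0, 0],
    [0, 0, 0, 0, 0, 0],
    [0, 0, 0, 0, 0, 0]
  ]
}}

```text
time: 12.92
tool_pos: [0.4743, -0.1875, 0.243]
ee_rot: [2.528, 0.0, 1.708]
wrist_force: [-0.6, -0.1, -3.5]
width: 0.0416
finger_force: 30.0
```

```bash
python3 - <<'E'
from h import *
ims=[]
for n,c in(("scene",(222,206)),("side",(298,167))):
    s=snapshot(n);np.savez(f"{n}1.npz",**s);x,y=c;ims.append(cv2.resize(s["image"][y-40:y+20,x-30:x+30],None,fx=6.5,fy=6.5,interpolation=cv2.INTER_CUBIC))
cv2.imwrite("pics/near.png",np.hstack(ims))
go(ball+u*.146)
E
```

```text
13.025 [ 0.4742 -0.1876  0.2432] rot units [ 0.026  0.022 -0.019] shift units [-0.057  0.01   0.362]
```

View pics/near.png

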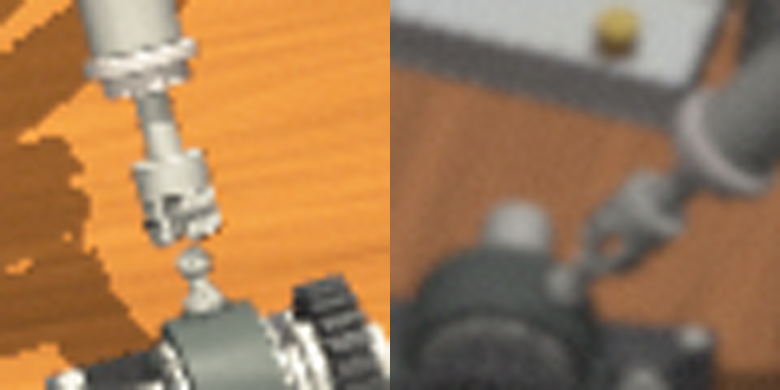

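The view shows the mouth right over the ball, which is at (194,262) in the left crop and (565,280) in the right. The axis passes about 1 mm to the right of the ball in the left crop. I correct slightly and press slowly.

Call:
{"fn": "drive_tool", "kwargs": {
  "commands": [
    [-0.02, 0, 0.08, 0, 0, 0],
    [0, 0, 0.1, 0, 0, 0],
    [0, 0, 0.1, 0, 0, 0],
    [0, 0, 0.1, 0, 0, 0],
    [0, 0, 0.1, 0, 0, 0],
    [0, 0, 0.1, 0, 0, 0],
    [0, 0, 0.07, 0, 0, 0],
    [0, 0, 0, 0, 0, 0]
  ]
}}

```text
time: 14.02
tool_pos: [0.4881, -0.1861, 0.2219]
ee_rot: [2.531, 0.001, 1.709]
wrist_force: [-11.6, -0.1, 4.2]
width: 0.0417
finger_force: 30.0
```

```bash
python3 - <<'E'
from h import *
go(ball+u*.135);f=get_obs()["wrist_force"];print(f,T.T@(f-[-.6,-.1,-3.5]))
E
```

```text
14.025 [ 0.4881 -0.1861  0.2219] rot units [-0.004  0.015 -0.008] shift units [-0.045  0.03  -0.   ]
[-11.59957086  -0.06659111   4.17463763] [  1.56392815  -4.51683309 -12.53172317]
```

Call:
{"fn": "drive_tool", "kwargs": {
  "commands": [
    [0, -0.03, 0.05, 0, 0, 0],
    [0, 0, 0.1, 0, 0, 0],
    [0, 0, 0.1, 0, 0, 0],
    [0, 0, 0, 0, 0, 0]
  ]
}}

```text
time: 14.52
tool_pos: [0.4931, -0.1855, 0.2143]
ee_rot: [2.53, 0.002, 1.709]
wrist_force: [-14.1, 1.5, 7.4]
width: 0.0416
finger_force: 30.0
```

```bash
python3 - <<'E'
from h import *
go(ball+u*.119);f=get_obs()["wrist_force"];print(f,T.T@(f-[-.6,-.1,-3.5]))
E
```

```text
14.525 [ 0.4931 -0.1855  0.2143] rot units [ 0.011  0.02  -0.   ] shift units [-0.044  0.036  0.171]
[-14.11367037   1.46884675   7.38564236] [  3.43431825  -4.53941801 -16.46745029]
```

Call:
{"fn": "drive_tool", "kwargs": {
  "commands": [
    [0.03, -0.03, 0.05, 0, 0, 0],
    [0, 0, 0.06, 0, 0, 0],
    [0, 0, 0.06, 0, 0, 0],
    [0, 0, 0, 0, 0, 0],
    [0, 0, 0, 0, 0, 0]
  ]
}}

```text
time: 15.15
tool_pos: [0.4962, -0.1853, 0.2104]
ee_rot: [2.528, 0.006, 1.708]
wrist_force: [-17.9, -0.7, 12.6]
width: 0.0415
finger_force: 30.0
```

```bash
python3 - <<'E'
from h import *
ims=[]
for n,c in(("scene",(222,206)),("side",(298,167))):
    s=snapshot(n);np.savez(f"{n}2.npz",**s);x,y=c;ims.append(cv2.resize(s["image"][y-40:y+20,x-30:x+30],None,fx=6.5,fy=6.5,interpolation=cv2.INTER_CUBIC))
cv2.imwrite("pics/press.png",np.hstack(ims))
go(ball+u*.119);f=get_obs()["wrist_force"];print(f,T.T@(f-[-.6,-.1,-3.5]))
E
```

```text
15.25 [ 0.4962 -0.1853  0.2104] rot units [0.032 0.062 0.016] shift units [-0.037  0.027  0.048]
[-17.30554157  -0.15348336  11.92000893] [  2.27199916  -4.71274664 -22.12425579]
```

View pics/press.png

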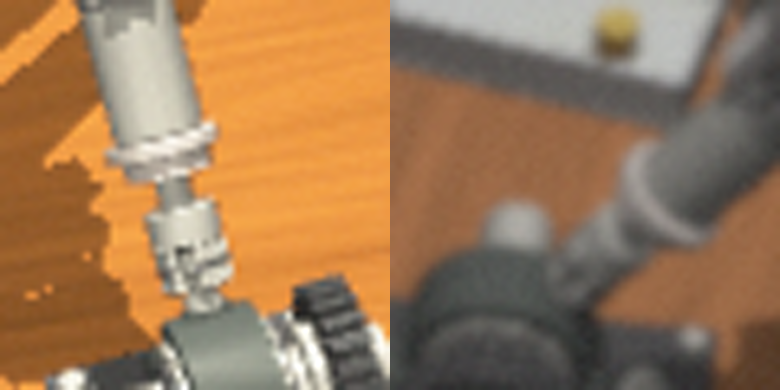

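The coupler covers the ball, and the visible tube has shrunk from about 73 to about 28 px, so the stroke is at or near home. I add a little push as a margin and see whether the force climbs.

Call:
{"fn": "drive_tool", "kwargs": {
  "commands": [
    [0, 0, 0.05, 0, 0, 0],
    [0, 0, 0.05, 0, 0, 0],
    [0, 0, 0, 0, 0, 0],
    [0, 0, 0, 0, 0, 0]
  ]
}}

```text
time: 15.75
tool_pos: [0.4984, -0.1876, 0.2102]
ee_rot: [2.527, 0.013, 1.707]
wrist_force: [-27.0, -3.3, 21.0]
width: 0.0421
finger_force: 30.2
```

```bash
python3 - <<'E'
from h import *
from scipy.optimize import least_squares
go(ball+u*.119);f=get_obs()["wrist_force"];print(f,T.T@(f-[-.6,-.1,-3.5]),get_obs()["finger_force"])
m=ball-u*.011;X,Y=T[:,0],T[:,1];C=[]
for n in("scene","side"):
    s=snapshot(n);q=pts(s).reshape(-1,3);q=q[~np.isnan(q[:,0])]-m
    l=np.c_[q@X,q@Y,q@u];r=np.hypot(l[:,0],l[:,1])
    B=l[(r<.032)&(l[:,2]>.078)&(l[:,2]<.125)];C.append(B)
    # collar span (r 26) and coupler/tube/nose profile: mean radius by axial bin
    print(n,[(int(h*1e3),round(1e3*np.percentile(r[(r<.032)&(abs(l[:,2]-h)<.002)],80),0)) for h in np.arange(.02,.09,.004) if ((r<.032)&(abs(l[:,2]-h)<.002)).sum()>3])
B=np.vstack(C)
f=least_squares(lambda p:np.hypot(B[:,0]-p[0]-p[2]*B[:,2],B[:,1]-p[1]-p[3]*B[:,2])-.021,[0]*4,loss="soft_l1",f_scale=.002,x_scale=[.001,.001,.01,.01]);print(f.x[:2]*1e3,np.degrees(f.x[2:]))
E
```

```text
15.75 [ 0.4984 -0.1876  0.2102] rot units [0.041 0.131 0.045] shift units [ 0.027 -0.007  0.016]
[-26.99170329  -3.28587891  21.01139395] [  0.51814103  -7.71246957 -35.32321621] 30.163382291793823
scene [(20, np.float64(15.0)), (24, np.float64(17.0)), (28, np.float64(16.0)), (32, np.float64(16.0)), (36, np.float64(17.0)), (40, np.float64(11.0)), (44, np.float64(10.0)), (48, np.float64(9.0)), (52, np.float64(19.0)), (56, np.float64(21.0)), (60, np.float64(21.0)), (64, np.float64(26.0)), (68, np.float64(27.0)), (72, np.float64(24.0)), (76, np.float64(22.0)), (80, np.float64(22.0)), (84, np.float64(22.0)), (88, np.float64(23.0))]
side [(20, np.float64(16.0)), (24, np.float64(18.0)), (28, np.float64(18.0)), (32, np.float64(18.0)), (36, np.float64(17.0)), (40, np.float64(16.0)), (44, np.float64(14.0)), (56, np.float64(20.0)), (60, np.float64(21.0)), (64, np.float64(24.0)), (68, np.float64(27.0)), (72, np.float64(25.0)), (76, np.float64(23.0)), (80, np.float64(22.0)), (84, np.float64(21.0)), (88, np.float64(21.0))]
[ 0.70777276 -1.09293471] [-1.33119041  0.43140499]
```

The stroke is home: the axial force rose to 35 N with almost no travel. The range profile puts the coupler end at about 39 mm, the nose at about 54 mm and the collar at 64–72 mm, with tilt under 1.5°. I hand in now.

```bash
python3 -c "
from bench import close_job
print(close_job())"
```

```text
the job is handed in; nothing more can be done
None
```

I handed the job in with the coupler snapped onto the nipple, under 1.5° out of line, and the gripper still holding the gun with its stroke fully home under about 35 N of push; I saw no bystander move, and the judge gave no result.

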